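Open the thermal cycler after its run

ROBOT

A 6-joint arm with a two-finger parallel gripper is mounted at the origin on the work surface. World frame = base frame: x ahead of the robot, y to its left, z up, the work surface at z = 0. Lengths are in m, angles in rad, forces in N, time in s.
With the tool pointing down it reaches from about 0.4 to 0.825 m from the base axis. Payload 7 kg.
Tool frame: the origin (TCP) lies between the finger pads; the fingertips stand 25 mm ahead of it and the grasp point (between the pads) lies 6 mm ahead of it (arm.tip_extent is the z of the fingertips in the tool frame, in m); z points along the fingers, x is the direction in which the jaws open and shut, and the axes are right-handed (so a half turn about z gives the same grasp; the last joint's range is limited). The gripper opens to 88 mm and grips with 3 to 60 N. Pads are 19 mm wide; open, the fingers measure 130 mm over their backs; the gripper's body (78 mm by 193 mm) begins 47 mm behind the grasp point.
Start: joints at [1.55, 0.359, 0.012, 0, -1.224, -0.288], TCP at [0.205, 0.643, 0.252] pointing down, gripper open.
Joint ranges: [-3.07, 3.07], [-1.43, 2.12], [-1.02, 1.25], [-3.03, 1.67], [-3.05, -0], [-3.03, 3.03]. Speed limits (rad/s): [2.39, 2.39, 3.01, 3.14, 3.14, 3.14].

INTERFACE

Orientations are given as [roll, pitch, yaw] about the fixed x, y, z axes, in that order (R = Rz(yaw) Ry(pitch) Rx(roll)).
In Python, from station import monitor, grab_frame, job_done, arm gives the robot as it stands.
- The arm moves only by the shell command python3 -m jog 'ROWS' [FORCE]. ROWS is JSON, a list that holds one entry, the list of rows, each a list of 7 numbers: the shift along the world's x, y, z in m, then the turn, a rotation vector about the world's x, y, z in rad, then the opening, from 0 (shut) to 1 (fully open). In form: [[[dx, dy, dz, ax, ay, az, claw], ...]]. A call has 1 to 20 rows; each row shifts and turns the commanded pose from where the row before left it; what a row does not reach is not made up. A row lasts 1/8 s, in which the tool goes at most 62.5 mm and 10.7 degrees, less where a joint would pass 70% of its speed; a pose out of reach is approached as far as the arm can. A call is refused whole if a number of a shift passes 0.0625 or a number of a turn 0.188, either way. A call with a gripper value outside its range is refused whole. The fingers move at their own pace and stop on an object; FORCE is the grip in N (left out, the last holds). Time passes only in rows, so rows that do not move let the fingers close. It gives the time, the measured TCP pose, the force and the opening at its end, in the units of the state.
- monitor.get_state(): the state, without advancing time (a new reading comes with each control period).
- grab_frame(name): name is "scene" or "side" or "wrist"; returns a dict with "pixels" (384x512x3 uint8, red, green, blue), "K" (3x3 intrinsics, pixels), "view" (4x4, takes a point from world to camera coordinates); the wrist camera has in their place "hand_eye" (4x4, takes a point from camera to tool coordinates, whose origin is the TCP and whose axes are the tool frame's). Camera axes: x right, y down, z forward; pixel columns grow to the right and rows downward; lengths in m; the calibration is good to about 2 mm. A picture is of the moment at which its call begins: read the wrist's pose just before it. There is no depth.
- job_done(): hands the job in, once; it reports no verdict.
The state is a dict: "t": time; "q": joint angles; "qd": joint speeds; "joint_efforts": joint torques, N m; "eef_pos": TCP position; "ee_rot": TCP orientation; "force": force on the tool from outside, world axes, zero at the start; "moment": the same for the moment, N m; "width": finger opening in m.
Only numpy, scipy, OpenCV 4.12 (cv2) and the standard library are available. Lean on these libraries where they do the work, as an engineer would, in place of code of your own. Each camera call takes 0.05 s, during which the arm holds its last target.

TASK

The run has finished: open the thermal cycler for unloading. Slide the lid lock aside to free the clamp lever, swing the lever up and right over to the back, then slide the cover all the way back so that the tray of tubes lies open. Move the cover gently, without letting it slam, do not touch the tubes, leave everything else on the bench as it is, and let go of the machine.

Things in the scene. Friction and masses are not known exactly. Their poses are not given: they have to be found in the camera images.
- cycler: thermal cycler: white bench-top housing 400 deep (its x) x 260 wide (its y) mm, fixed on the bench. Origin: centre of its underside. Its x axis points from its sloping control panel (front, towards the robot) to its rear, y to its left, z up; yaw varies. Flat deck at z = 125 mm behind x = -125; the panel slopes down before it. Positions of its parts below are in this frame.
- lock_slide (a joint): lid lock (m): a flat steel slide 70 x 70 x 6 mm with an upright black thumb grip, in a guide on the cover's top. Slides to the machine's left (+y) from 0 (locked) to 0.036 (free, at its stop); starts at 0 to 0.005; stays where left (friction 2 N). Its front lip lies over a tongue on the lever's bar: the lever cannot rise until the slide has moved 0.028.
- lock_grip (a point): centre of the top of the lid lock's thumb grip, which stands 26 mm up from the slide's flat top and is 32 (x) x 16 (y) mm; push its -y side. The slide's flat top reaches 35 mm to each side in y, and from 51 mm before to 19 mm behind this point in x. Locked, cover shut: x = -49, y = 20, z = 238.5 mm. Moves with slide and cover.
- clamp_lever (a joint): clamp lever (rad): a dark U-shaped yoke pivoted on the cover's two sides, with a round black bar across it. 0: clamped, arms forward and 25 degrees above level. Grows as the bar swings up and over to the rear, to 1.6 at its stop (27 degrees past vertical). Pushing the bar rearwards takes 3 to 8 N; short of vertical it may sink back. Its claws hold the cover until about 1.25.
- lever_bar (a point): centre of the lever's round bar: 16 mm diameter, 214 mm long along the machine's y, 95 mm from the pivot line. Clamped, cover shut: x = -126, y = 0, z = 202 mm, 8 mm before the cover; a flat tongue 24 mm wide reaches 42 mm rearwards from its middle. Straight up it is at z = 257 mm; at its rear stop 43 mm behind the pivot line, at z = 247 mm.
- lever_pivot (a point): middle of the lever's pivot line (along the machine's y), fixed in the cover: with the cover shut at x = -40, y = 0, z = 162 mm; moves with the cover.
- cover (a joint): travel of the sliding cover (m): 0 shut over the sample block, 0.125 fully back against its stop. Slides along the machine's x to the rear; stays where left (friction 5 N plus damping of 12 N per m/s). The lever's claws hold it, but for 3 mm of play, until the lever is swung over.
- cover_front (a point): centre of the cover's flat upright front face, 190 mm wide (y), from z = 128 to 195 mm; the cover is a grey box 140 mm long (x). Shut: x = -110, y = 0, z = 161.5 mm; moves with the cover. Push here to slide it back.
- tube_tray: tray of capped white strip tubes in the sample block, 82 (x) x 124 (y) mm, centred at x = -42, y = 0; the caps reach z = 134 mm. Hidden until the cover goes back. Origin: centre of its underside.
- tube_rack: bystander: white two-deck rack of small tubes, 110 x 60 x 53 mm, beside the cycler; origin under its centre
- tip_box: bystander: grey box with clear lid, 124 x 84 x 82 mm, beside the cycler; origin under its centre
- cartridge_a: bystander: white test cartridge, 46 x 36 x 70 mm, standing; origin under its centre
- cartridge_b: bystander: white test cartridge like the other; origin under its centre
- scanner: bystander: black hand-held barcode scanner lying flat, 230 x 70 x 57 mm; origin on the bench near its middle
- pipette: bystander: white pipette lying flat, 245 mm long, 24 mm high; origin on the bench near its middle
- spray_bottle: bystander: white bottle, 68 mm diameter, 190 mm high; origin under its centre

How it is judged:
On the way, in this order (a step that is already met when the one before it is completed fails the run):
1. the lid lock is slid clear of the lever's tongue, with the lever still down (value of joint lock_slide above 0.029 m and value of joint clamp_lever below 0.15 rad), for 0.1 s.
2. the clamp lever is swung over to the back, with the cover still over the block (value of joint clamp_lever above 1.3 rad and value of joint cover below 0.06 m), for 0.05 s.
3. the cover is fully back (value of joint cover above 0.117 m), for 0.2 s.
At the end, for the whole second after the job is handed in: Lid lock slid free (at least 29 of its 36 mm), clamp lever swung over to the back (at least 1.3 of 1.6 rad), cover fully back (within 8 mm of its stop), all at rest and let go (value of joint lock_slide above 0.029 m and value of joint clamp_lever above 1.3 rad and value of joint cover above 0.117 m and velocity of joint cover below 0.01 m/s and velocity of joint clamp_lever between -0.1 and 0.1 rad/s); the robot touches nothing.
It fails at once if the cover is slammed (faster than 0.35 m/s) (velocity of joint cover above 0.35 m/s).
It fails at once if the tubes are touched (more than 1 N) (contact force between tube_tray and anything else above 1 N).
It fails at once if something else on the bench is moved more than 15 mm (distance of any of tube_rack, tip_box, cartridge_a, cartridge_b, scanner, pipette, spray_bottle from where it was at the start of the episode above 0.015 m).
It fails at once if something else on the bench is tipped (more than 0.3 rad) (angle between any of tube_rack, tip_box, cartridge_a, cartridge_b, scanner, pipette, spray_bottle's own z axis and vertical above 0.3 rad).
It also fails if it takes over 51 s, if anything falls off the work surface, if the arm or the gripper's body presses on something with over 40 N, if the wrist force passes 120 N, or if a joint passes its speed limit or range.

## Working session

There is one attempt and no reset: what is moved stays moved. The work goes in short steps, Python scripts to look and compute and a shell command to move; the robot and the scene stay as the last step left them, time stands still between calls to the robot, and variables do not carry over. Pictures are saved under pics/ and viewed, and the job is handed in when it is done.

```bash
ls; mkdir -p pics; python3 - <<'E'
from station import monitor, grab_frame, arm
import cv2
s=monitor.get_state(); print({k:s[k] for k in('t','eef_pos','ee_rot','force','width')}, arm.tip_extent)
for n in('scene','side','wrist'):
    f=grab_frame(n); cv2.imwrite(f'pics/{n}0.png',f['pixels'][:,:,::-1])
    print(n,f['K'].tolist() if hasattr(f['K'],'tolist') else f['K'],f.get('view',f.get('hand_eye')))
E
```

```text
pics
{'t': 0.0, 'eef_pos': array([0.20503416, 0.64259688, 0.25060725]), 'ee_rot': array([-3.14144801e+00, -1.71205225e-03, -1.87975675e+00]), 'force': array([-0.04589817, -0.19302604, -0.43697884]), 'width': 0.08776370587900827} 0.025
scene [[358.8699183741559, 0.0, 251.58983966156808], [0.0, 358.8699183741559, 192.69125232364897], [0.0, 0.0, 1.0]] [[ 8.61000802e-01  5.08601975e-01  1.28420112e-03 -4.65952056e-01]
 [ 4.17379513e-01 -7.05124970e-01 -5.73230425e-01 -9.14823707e-02]
 [-2.90640604e-01  4.94087855e-01 -8.19393209e-01  1.61424598e+00]
 [ 0.00000000e+00  0.00000000e+00  0.00000000e+00  1.00000000e+00]]
side [[431.74260117392987, 0.0, 249.5856585671625], [0.0, 431.74260117392987, 195.71870142812443], [0.0, 0.0, 1.0]] [[ 0.98152887 -0.19059127 -0.01661483 -0.50183374]
 [-0.15198854 -0.72407998 -0.67276122  0.21461898]
 [ 0.11619195  0.66285982 -0.73967309  1.43838436]
 [ 0.          0.          0.          1.        ]]
wrist [[291.5139839155699, 0.0, 253.24113473149103], [0.0, 291.5139839155699, 186.35679477447457], [0.0, 0.0, 1.0]] [[ 9.99999838e-01  5.57653049e-04 -1.11529121e-04  1.56282831e-04]
 [-4.97620559e-04  9.52963769e-01  3.03083829e-01 -8.31984775e-02]
 [ 2.75298833e-04 -3.03083725e-01  9.52963892e-01 -1.32871653e-01]
 [ 0.00000000e+00  0.00000000e+00  0.00000000e+00  1.00000000e+00]]
```

View pics/scene0.png

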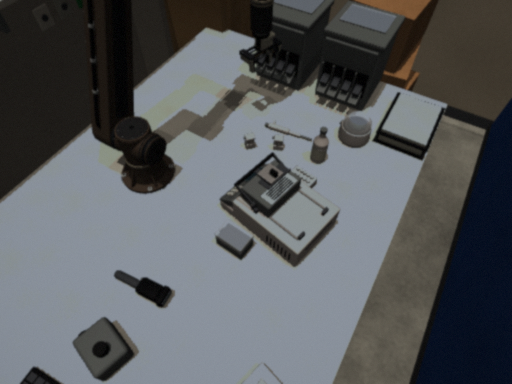

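View pics/side0.png

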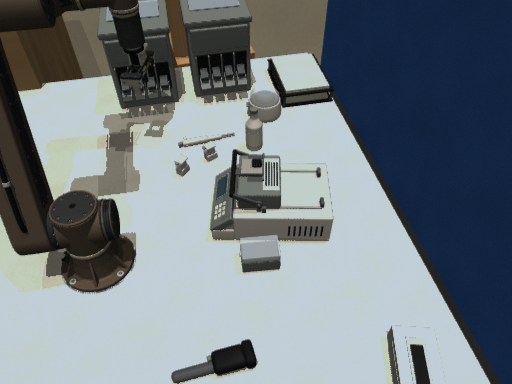

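View pics/wrist0.png

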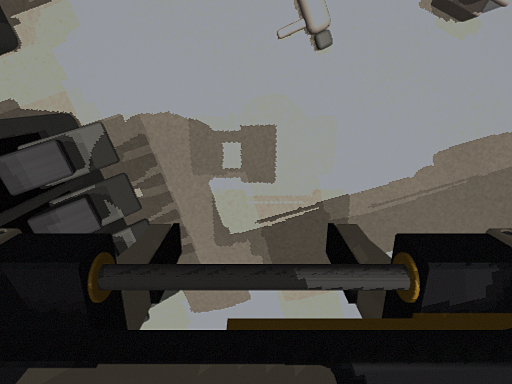

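The scene image shows the cycler around (280,210), with the tip box at (235,240). In the side image it is around (270,200), with the tip box at (260,252). The cartridges and pipette are at the cycler's left. I'll zoom in to pick out features.

```bash
python3 - <<'E'
import cv2
a=cv2.imread('pics/scene0.png')[140:270,205:350]; b=cv2.imread('pics/side0.png')[140:250,200:345]
cv2.imwrite('pics/scene0z.png',cv2.resize(a,None,fx=5,fy=4.5,interpolation=cv2.INTER_CUBIC))
cv2.imwrite('pics/side0z.png',cv2.resize(b,None,fx=5,fy=5,interpolation=cv2.INTER_CUBIC))
E
```

```text
(no output)
```

View pics/scene0z.png

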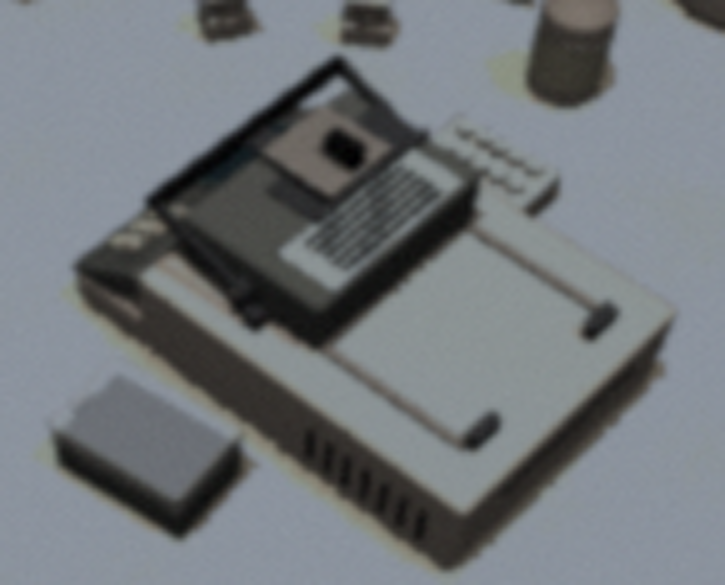

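View pics/side0z.png

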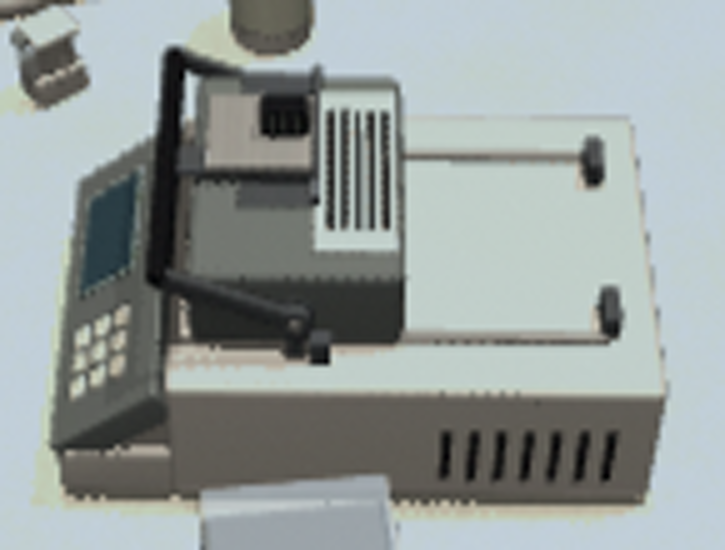

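```bash
cat > h.py <<'E'
import numpy as np, cv2
from station import grab_frame
def cam(n):
    f=grab_frame(n); return f['K'],f['view'],f['pixels']
def ray(K,V,p):
    d=V[:3,:3].T@np.linalg.inv(K)@[p[0],p[1],1]; c=-V[:3,:3].T@V[:3,3]; return c,d
def onz(K,V,p,z):
    c,d=ray(K,V,p); return c+d*(z-c[2])/d[2]
def tri(K1,V1,p,K2,V2,q):
    X=cv2.triangulatePoints(K1@V1[:3],K2@V2[:3],np.float64(p).reshape(2,1),np.float64(q).reshape(2,1)); return (X[:3]/X[3]).ravel()
E
python3 - <<'E'
from h import *
K1,V1,_=cam('scene');K2,V2,_=cam('side')
P={'rl':((675,315),(632,117),(200,130,125)),'rr':((462,515),(663,395),(200,-130,125)),'fr':((150,265),(165,390),(-125,-130,125)),
'bl':((340,60),(175,52),(-126,107,205)),'br':((155,200),(158,278),(-126,-107,205)),'grip':((343,143),(284,105),(-49,20,238))}
A=[];B=[]
for k,(a,b,m) in P.items():
    p=(205+a[0]/5,140+a[1]/4.5);q=(200+b[0]/5,140+b[1]/5)
    X=tri(K1,V1,p,K2,V2,q); z=m[2]/1e3
    x1=onz(K1,V1,p,z);x2=onz(K2,V2,q,z)
    print(k,X.round(4),x1.round(4)[:2],x2.round(4)[:2]); A.append(np.array(m[:2])/1e3);B.append((x1+x2)[:2]/2)
A=np.array(A);B=np.array(B);a=A-A.mean(0);b=B-B.mean(0)
yaw=np.arctan2((a[:,0]*b[:,1]-a[:,1]*b[:,0]).sum(),(a*b).sum());c,s=np.cos(yaw),np.sin(yaw);R=np.array([[c,-s],[s,c]])
t=B.mean(0)-R@A.mean(0);print('yaw',yaw,'t',t);print((B-(A@R.T+t)).round(4))
E
```

```text
rl [0.829  0.1702 0.1213] [0.8295 0.1671] [0.8273 0.1671]
rr [ 0.7716 -0.0742  0.1135] [ 0.7726 -0.0787] [ 0.7674 -0.0836]
fr [0.4567 0.0144 0.0981] [0.4619 0.0082] [ 0.4562 -0.0145]
bl [0.5059 0.2254 0.1983] [0.5069 0.2228] [0.5054 0.2156]
br [0.4598 0.0233 0.1937] [0.4622 0.0203] [0.4595 0.01  ]
grip [0.5625 0.1229 0.2303] [0.564  0.1192] [0.5612 0.1132]
yaw -0.2314260674666018 t [0.60626932 0.08908471]
[[-0.0023 -0.0026]
 [-0.0011  0.0022]
 [ 0.0043  0.0056]
 [-0.002  -0.0029]
 [ 0.0018  0.0013]
 [-0.0006 -0.0035]]
```

```bash
python3 -m jog '[[[0,0,0.045,0,0,0,0],[0,0,0.045,0,0,0,0],[0,0,0.04,0,0,0,0],[0.025,-0.037,0,0,0,0.0055,0],[0.025,-0.037,0,0,0,0.0055,0],[0.025,-0.037,0,0,0,0.0055,0],[0.025,-0.037,0,0,0,0.0055,0],[0.025,-0.037,0,0,0,0.0055,0],[0.025,-0.037,0,0,0,0.0055,0],[0.025,-0.037,0,0,0,0.0055,0],[0.025,-0.037,0,0,0,0.0055,0],[0.025,-0.037,0,0,0,0.0055,0],[0.025,-0.037,0,0,0,0.0055,0],[0.025,-0.037,0,0,0,0.0055,0],[0.025,-0.037,0,0,0,0.0055,0],[0.025,-0.037,0,0,0,0.0055,0],[0.025,-0.037,0,0,0,0.0055,0],[0,0,0,0,0,0,0],[0,0,0,0,0,0,0]]]' 10
python3 - <<'E'
from h import *
from station import monitor
s=monitor.get_state();print(s['t'],s['eef_pos'],s['ee_rot'],s['force'],s['width'])
f=grab_frame('wrist');cv2.imwrite('pics/wrist1.png',f['pixels'][:,:,::-1])
E
```

```text
t: 2.62
eef_pos: [0.555, 0.1249, 0.3814]
ee_rot: [3.141, -0.0, -1.803]
force: [-0.1, 0.0, 0.3]
width: 0.0006
2.625 [0.55503023 0.12493906 0.38136491] [ 3.14122215e+00 -2.51320987e-05 -1.80345297e+00] [-0.08350783  0.02220566  0.29010055] 0.000579319515201649
```

View pics/wrist1.png

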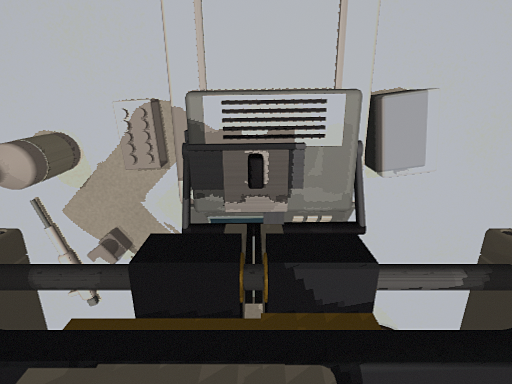

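```bash
python3 - <<'E'
import cv2
a=cv2.imread('pics/wrist1.png')
cv2.imwrite('pics/wrist1z.png',cv2.resize(a[80:245,165:380],None,fx=3.6,fy=3.6,interpolation=cv2.INTER_CUBIC))
E
```

```text
(no output)
```

View pics/wrist1z.png

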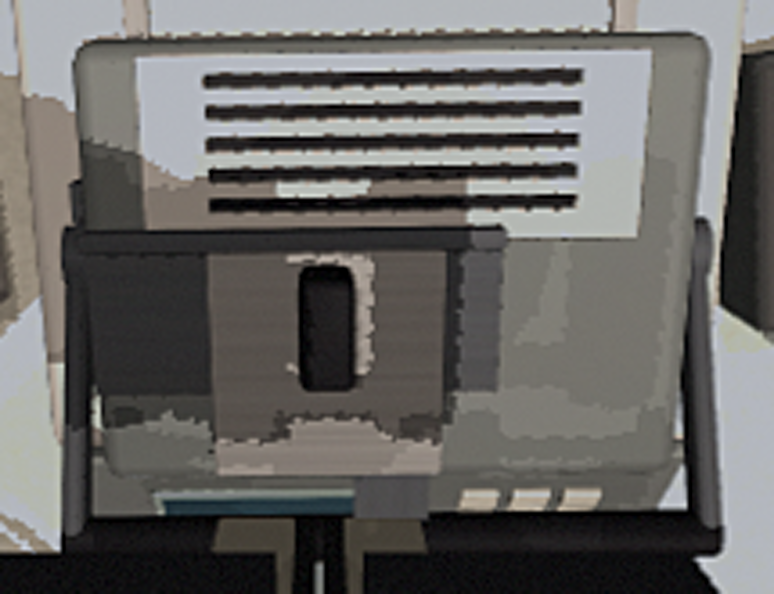

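```bash
cat >> h.py <<'E'
from scipy.spatial.transform import Rotation as Ro
def wcam():
    from station import monitor
    s=monitor.get_state(); f=grab_frame('wrist')
    T=np.eye(4);T[:3,:3]=Ro.from_euler('xyz',s['ee_rot']).as_matrix();T[:3,3]=s['eef_pos']
    return f['K'],np.linalg.inv(T@f['hand_eye']),f['pixels']
E
python3 - <<'E'
from h import *
K,V,_=wcam()
K1,V1,_=cam('scene');K2,V2,_=cam('side')
z=lambda u,v:(165+u/3.6,80+v/3.6)
g=onz(K,V,z(327,328),.2385);bl=onz(K,V,z(63,532),.202);br=onz(K,V,z(722,532),.202)
cl=onz(K,V,z(75,42),.205);cr=onz(K,V,z(710,36),.205)
d=bl-br;print('grip',g,'bl',bl,'br',br,np.linalg.norm(d),'yaw',np.arctan2(-d[0],d[1]))
d=cl-cr;print('cover rear',cl,cr,np.linalg.norm(d),'yaw',np.arctan2(-d[0],d[1]))
E
```

```text
grip [0.56500103 0.12023962 0.2385    ] bl [0.5083115  0.22180816 0.202     ] br [0.45894512 0.01194179 0.202     ] 0.21559436889775727 yaw -0.2310276834963239
cover rear [0.65322552 0.1719945  0.205     ] [ 0.6140215  -0.00150229  0.205     ] 0.17787099631943856 yaw -0.22223178538554691
```

```bash
python3 -m jog '[[[0,-0.023,0,0,0,0,0],[0,-0.023,0,0,0,0,0],[0,0,-0.03,0,0,0,0],[0,0,-0.03,0,0,0,0],[0,0,-0.03,0,0,0,0],[0,0,-0.025,0,0,0,0],[0,0,-0.019,0,0,0,0],[0,0,0,0,0,0,0],[0,0,0,0,0,0,0]]]'
python3 - <<'E'
from h import *
for n in('side','scene'):
    _,_,p=cam(n); p=p[120:230,200:345] if n=='side' else p[120:230,205:350]
    cv2.imwrite(f'pics/{n}2.png',cv2.resize(p[:,:,::-1],None,fx=5,fy=5,interpolation=cv2.INTER_CUBIC))
E
```

```text
t: 3.95
eef_pos: [0.5556, 0.079, 0.2486]
ee_rot: [-3.14, 0.0, -1.802]
force: [0.2, 0.1, 0.3]
width: 0.0006
```

View pics/side2.png

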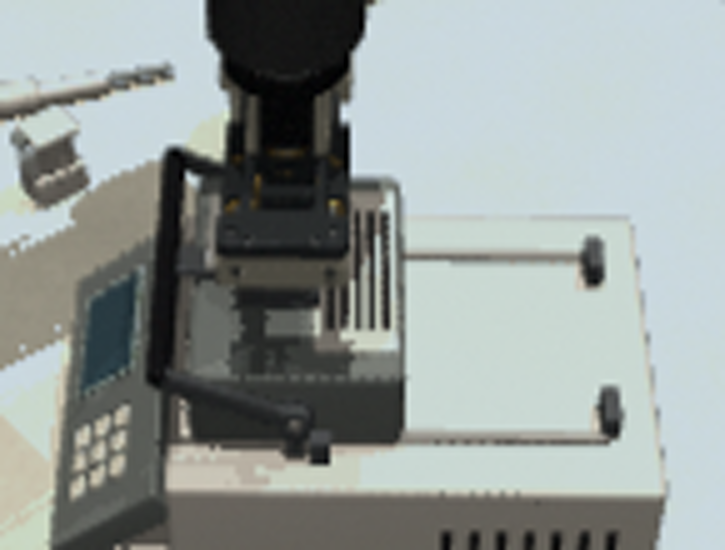

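View pics/scene2.png

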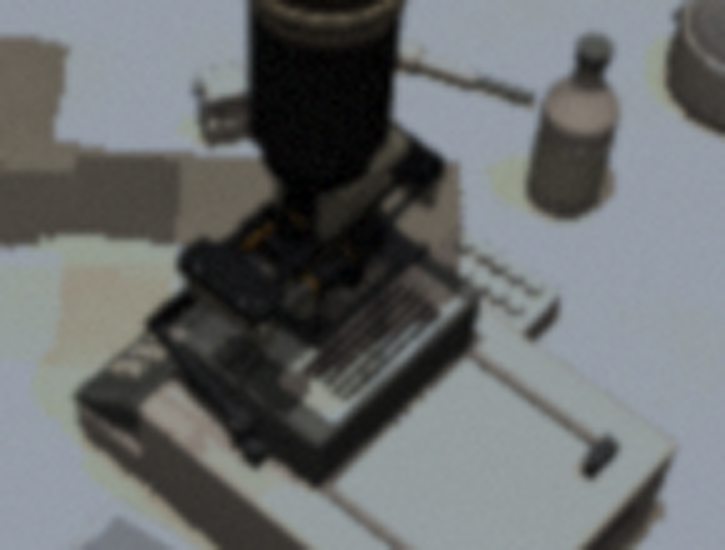

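The gripper now hides the lock, with nothing in contact. I'll push along the machine's +y and watch the force.

```bash
python3 -m jog '[[[0.001,0.004,0,0,0,0,0],[0.001,0.004,0,0,0,0,0],[0.001,0.004,0,0,0,0,0],[0.001,0.004,0,0,0,0,0],[0.001,0.004,0,0,0,0,0]]]'; python3 -m jog '[[[0.001,0.004,0,0,0,0,0],[0.001,0.004,0,0,0,0,0],[0.001,0.004,0,0,0,0,0],[0.001,0.004,0,0,0,0,0]]]'
```

```text
t: 4.68
eef_pos: [0.5601, 0.0991, 0.2475]
ee_rot: [3.141, -0.001, -1.802]
force: [-0.2, -3.1, 1.0]
width: 0.0005
t: 5.18
eef_pos: [0.564, 0.1153, 0.2474]
ee_rot: [3.141, -0.0, -1.803]
force: [-2.6, -1.7, 0.7]
width: 0.0006
```

```bash
python3 -m jog '[[[0.0005,0.002,0,0,0,0,0],[0.0005,0.002,0,0,0,0,0],[0.0005,0.002,0,0,0,0,0]]]'; python3 -m jog '[[[0.0005,0.002,0,0,0,0,0],[0.0005,0.002,0,0,0,0,0]]]'
```

```text
t: 5.55
eef_pos: [0.5656, 0.1211, 0.2474]
ee_rot: [3.141, -0.0, -1.803]
force: [-2.1, -3.2, -0.5]
width: 0.0003
t: 5.8
eef_pos: [0.5666, 0.1251, 0.2475]
ee_rot: [3.141, -0.0, -1.803]
force: [-1.8, -2.7, -1.0]
width: 0.0007
```

```bash
python3 -m jog '[[[0.0005,0.002,0,0,0,0,0],[0,0,0,0,0,0,0]]]';python3 -m jog '[[[0.0005,0.002,0,0,0,0,0],[0,0,0,0,0,0,0]]]'
```

```text
t: 6.05
eef_pos: [0.5674, 0.1273, 0.2476]
ee_rot: [-3.141, 0.0, -1.802]
force: [-1.0, -0.9, -1.0]
width: 0.0
t: 6.3
eef_pos: [0.5678, 0.1292, 0.2476]
ee_rot: [-3.141, 0.0, -1.803]
force: [-0.7, -0.5, -1.0]
width: 0.0003
```

```bash
python3 -m jog '[[[0.0005,0.002,0,0,0,0,0],[0.0002,0.001,0,0,0,0,0]]]';python3 -m jog '[[[0.0005,0.002,0,0,0,0,0],[0.0002,0.001,0,0,0,0,0]]]'
```

```text
t: 6.55
eef_pos: [0.5684, 0.1319, 0.2476]
ee_rot: [-3.142, -0.001, -1.803]
force: [-0.2, -4.9, -1.1]
width: 0.0005
t: 6.8
eef_pos: [0.5684, 0.1323, 0.2477]
ee_rot: [3.141, -0.005, -1.803]
force: [-2.2, -14.8, 1.4]
width: 0.0003
```

The force rose to about 15 N, so the slide is at its stop. I'll back off, rise, move in front of the bar and look.

```bash
python3 -m jog '[[[-0.0012,-0.005,0,0,0,0,0],[-0.0012,-0.005,0,0,0,0,0],[0,0,0.03,0,0,0,0],[0,0,0.03,0,0,0,0],[0,0,0.04,0,0,0,0],[-0.03,-0.005,0,0,0,0,0],[-0.03,-0.005,0,0,0,0,0],[-0.03,-0.005,0,0,0,0,0],[-0.036,-0.005,0,0,0,0,0],[0,0,0,0,0,0,0],[0,0,0,0,0,0,0]]]'
python3 - <<'E'
from h import *
K,V,p=wcam(); np.savez('w3.npz',K=K,V=V)
cv2.imwrite('pics/wrist3.png',cv2.resize(p[:,:,::-1],None,fx=1.5,fy=1.5,interpolation=cv2.INTER_CUBIC))
_,_,p=cam('side'); cv2.imwrite('pics/side3.png',cv2.resize(p[120:230,200:345,::-1],None,fx=5,fy=5,interpolation=cv2.INTER_CUBIC))
E
```

```text
t: 8.18
eef_pos: [0.441, 0.1055, 0.3481]
ee_rot: [-3.14, 0.002, -1.802]
force: [-0.0, -0.3, 0.4]
width: 0.0002
```

View pics/wrist3.png

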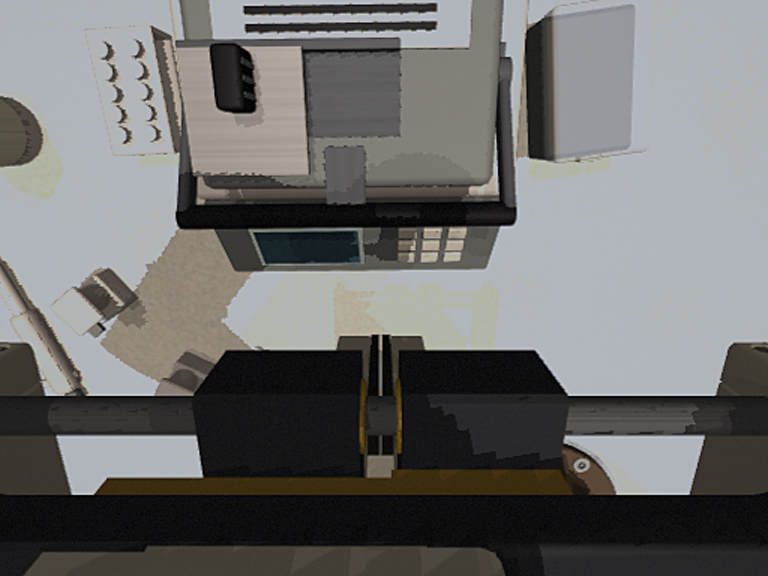

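View pics/side3.png

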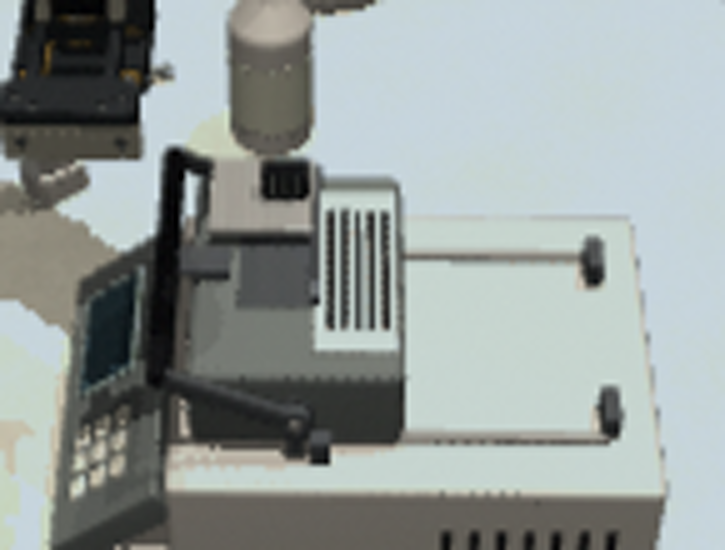

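The slide is clearly over to the left, with its edge at x≈308. The tongue is exposed at (345,175), and the bar runs from (177,216) to (516,215).

```bash
python3 - <<'E'
from h import *
d=np.load('w3.npz');K,V=d['K'],d['V'];t=np.array([.6063,.0891]);c,s=np.cos(-.231),np.sin(-.231);R=np.array([[c,-s],[s,c]])
for n,p,z in(('edge front',(309,175),.2125),('edge rear',(303,45),.2125),('barL',(177,215),.202),('barR',(516,214),.202),('griptop',(227,63),.2385)):
    X=onz(K,V,np.array(p)/1.5,z);print(n,X.round(4),((X[:2]-t)@R).round(4))
E
```

```text
edge front [0.5126 0.1323 0.2125] [-0.1011  0.0206]
edge rear [0.5806 0.1162 0.2125] [-0.0313  0.0205]
barL [0.5075 0.2233 0.202 ] [-0.1269  0.108 ]
barR [0.4587 0.0121 0.202 ] [-0.1261 -0.1088]
griptop [0.5758 0.1528 0.2385] [-0.0443  0.0551]
```

```bash
python3 -m jog '[[[0,0,-0.03,0,0,0,0],[0,0,-0.03,0,0,0,0],[0,0,-0.03,0,0,0,0],[0,0,-0.03,0,0,0,0],[0,0,-0.02,0,0,0,0],[0,0,0,0,0,0,0],[0.0039,-0.0009,0,0,0,0,0],[0.0039,-0.0009,0,0,0,0,0],[0.0039,-0.0009,0,0,0,0,0],[0.0039,-0.0009,0,0,0,0,0],[0.0039,-0.0009,0,0,0,0,0]]]'; python3 -m jog '[[[0.004,-0.001,0.007,0,0,0,0],[0.004,-0.001,0.007,0,0,0,0],[0.005,-0.0012,0.006,0,0,0,0],[0.005,-0.0012,0.006,0,0,0,0]]]'
```

```text
t: 9.65
eef_pos: [0.46, 0.1005, 0.2076]
ee_rot: [3.141, 0.0, -1.803]
force: [-5.9, 3.1, 4.7]
width: 0.0006
t: 10.15
eef_pos: [0.4777, 0.0964, 0.2337]
ee_rot: [3.14, 0.0, -1.803]
force: [-4.0, 4.0, 1.4]
width: 0.0004
```

```bash
python3 -m jog '[[[0.0062,-0.0015,0.006,0,0,0,0],[0.0062,-0.0015,0.006,0,0,0,0],[0.007,-0.0016,0.004,0,0,0,0],[0.007,-0.0016,0.004,0,0,0,0],[0.0075,-0.0018,0.003,0,0,0,0],[0.0075,-0.0018,0.003,0,0,0,0],[0.008,-0.0019,0.001,0,0,0,0],[0.008,-0.0019,0.001,0,0,0,0]]]'
python3 - <<'E'
from h import *
for n in('side','scene'):
    _,_,p=cam(n); p=p[100:230,200:345] if n=='side' else p[120:230,205:350]
    cv2.imwrite(f'pics/{n}4.png',cv2.resize(p[:,:,::-1],None,fx=4.5,fy=4.5,interpolation=cv2.INTER_CUBIC))
E
```

```text
t: 11.15
eef_pos: [0.5361, 0.0823, 0.2614]
ee_rot: [3.142, -0.0, -1.803]
force: [-2.0, 0.9, 0.9]
width: 0.0003
```

View pics/side4.png

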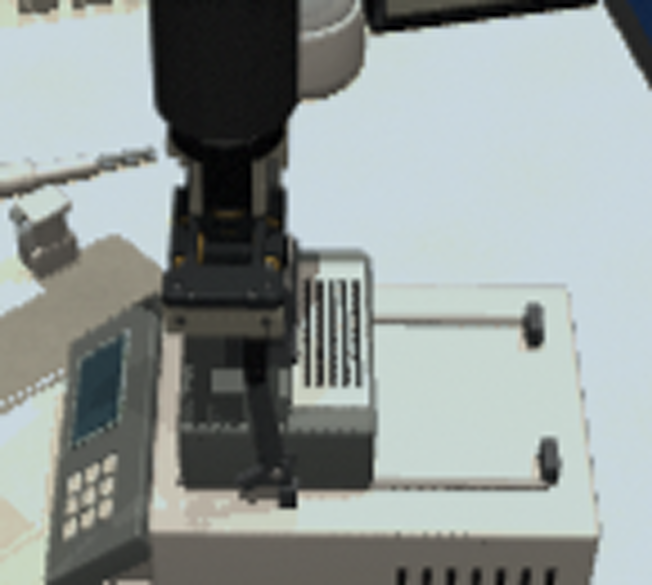

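The lever stands near vertical and the cover is still shut. I'll carry on over the top.

```bash
python3 -m jog '[[[0.006,-0.0014,0,0,0,0,0],[0.006,-0.0014,0,0,0,0,0],[0.006,-0.0014,-0.0005,0,0,0,0],[0.006,-0.0014,-0.0015,0,0,0,0],[0.006,-0.0014,-0.002,0,0,0,0],[0.004,-0.001,-0.001,0,0,0,0],[0.004,-0.001,-0.0015,0,0,0,0]]]'
python3 - <<'E'
from h import *
for n in('side','scene'):
    _,_,p=cam(n); p=p[100:230,200:345] if n=='side' else p[120:230,205:350]
    cv2.imwrite(f'pics/{n}5.png',cv2.resize(p[:,:,::-1],None,fx=4.5,fy=4.5,interpolation=cv2.INTER_CUBIC))
E
```

```text
t: 12.12
eef_pos: [0.5738, 0.0735, 0.2549]
ee_rot: [3.142, -0.0, -1.803]
force: [-1.4, 0.0, 0.4]
width: 0.0011
```

View pics/side5.png

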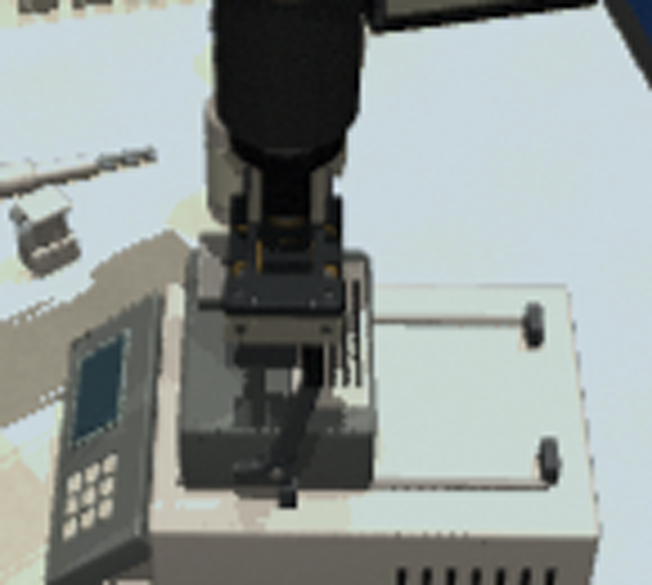

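View pics/scene5.png

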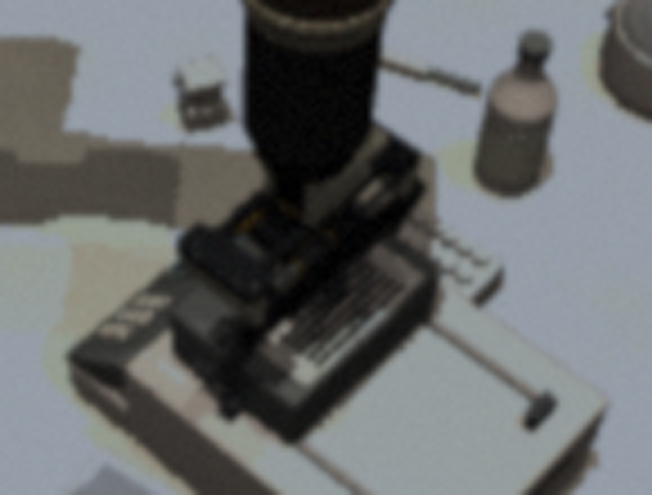

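```bash
python3 -m jog '[[[0.004,-0.0009,-0.001,0,0,0,0],[0.004,-0.0009,-0.001,0,0,0,0],[0.004,-0.0009,-0.001,0,0,0,0],[0.004,-0.0009,0,0,0,0,0],[0.004,-0.0009,0,0,0,0,0],[0.004,-0.0009,0,0,0,0,0],[0.004,-0.0009,0,0,0,0,0]]]'
python3 - <<'E'
from h import *
_,_,p=cam('side');cv2.imwrite(f'pics/side6.png',cv2.resize(p[100:230,200:345,::-1],None,fx=4.5,fy=4.5,interpolation=cv2.INTER_CUBIC))
E
```

```text
t: 13.1
eef_pos: [0.6009, 0.0674, 0.2518]
ee_rot: [3.14, -0.0, -1.802]
force: [-4.8, 2.1, 0.6]
width: 0.0004
```

View pics/side6.png

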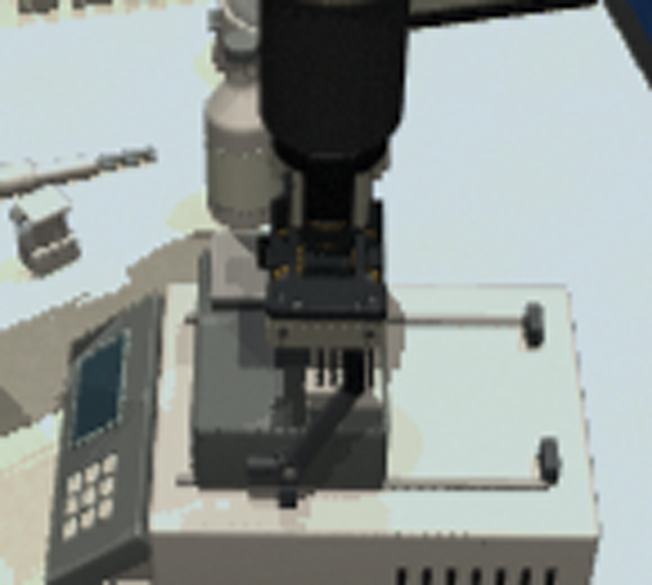

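The lever is at its stop, and the cover has started to slide at about 5 N. I'll keep pushing.

```bash
python3 -m jog '[[[0.006,-0.0014,0,0,0,0,0],[0.0078,-0.0018,0,0,0,0,0],[0.0078,-0.0018,0,0,0,0,0],[0.0078,-0.0018,0,0,0,0,0],[0.0078,-0.0018,0,0,0,0,0],[0.0078,-0.0018,0,0,0,0,0],[0.0078,-0.0018,0,0,0,0,0],[0.0078,-0.0018,0,0,0,0,0],[0.0078,-0.0018,0,0,0,0,0],[0.0078,-0.0018,0,0,0,0,0],[0.006,-0.0014,0,0,0,0,0],[0.004,-0.001,0,0,0,0,0]]]'; python3 -m jog '[[[0.003,-0.0007,0,0,0,0,0],[0.003,-0.0007,0,0,0,0,0],[0.003,-0.0007,0,0,0,0,0]]]'
```

```text
t: 14.65
eef_pos: [0.6876, 0.0479, 0.2518]
ee_rot: [3.14, 0.0, -1.802]
force: [-4.3, 4.1, 0.5]
width: 0.0005
t: 15.02
eef_pos: [0.6964, 0.0459, 0.2518]
ee_rot: [3.14, 0.001, -1.802]
force: [-5.1, 4.2, 1.1]
width: 0.0005
```

```bash
python3 -m jog '[[[0.003,-0.0007,0,0,0,0,0],[0.003,-0.0007,0,0,0,0,0],[0.003,-0.0007,0,0,0,0,0]]]'; python3 -m jog '[[[0.002,-0.0005,0,0,0,0,0],[0.001,-0.0002,0,0,0,0,0]]]'
```

```text
t: 15.4
eef_pos: [0.7054, 0.0439, 0.2518]
ee_rot: [3.14, 0.001, -1.802]
force: [-4.0, 4.3, 0.7]
width: 0.0003
t: 15.65
eef_pos: [0.7066, 0.0436, 0.2518]
ee_rot: [3.137, 0.0, -1.802]
force: [-14.7, 6.8, 5.7]
width: 0.0005
```

The force rose to 15 N, so the cover is at its stop. I'll let go and back away.

```bash
python3 -m jog '[[[0,0,0,0,0,0,0],[0,0,0,0,0,0,0],[-0.005,0.0012,0,0,0,0,0],[-0.008,0.0018,0,0,0,0,0],[-0.008,0.0018,0,0,0,0,0],[0,0,0.03,0,0,0,0],[0,0,0.03,0,0,0,0],[0,0,0.04,0,0,0,0],[0,0,0.04,0,0,0,0],[-0.04,0.009,0,0,0,0,0],[-0.04,0.009,0,0,0,0,0],[-0.04,0.009,0,0,0,0,0],[-0.04,0.009,0,0,0,0,0],[0,0,0,0,0,0,0],[0,0,0,0,0,0,0]]]'
python3 - <<'E'
from h import *
K,V,p=wcam(); np.savez('w7.npz',K=K,V=V)
cv2.imwrite('pics/wrist7.png',cv2.resize(p[:,:,::-1],None,fx=1.5,fy=1.5,interpolation=cv2.INTER_CUBIC))
_,_,p=cam('side'); cv2.imwrite('pics/side7.png',cv2.resize(p[100:280,150:345,::-1],None,fx=3.3,fy=3.3,interpolation=cv2.INTER_CUBIC))
E
```

```text
t: 17.52
eef_pos: [0.5277, 0.0831, 0.3926]
ee_rot: [-3.14, 0.001, -1.802]
force: [0.6, 0.6, -0.1]
width: 0.0003
```

View pics/wrist7.png

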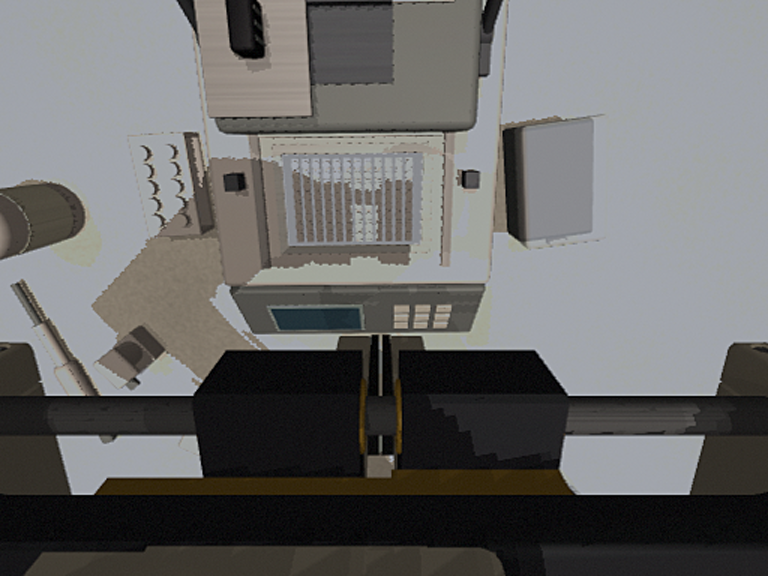

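View pics/side7.png

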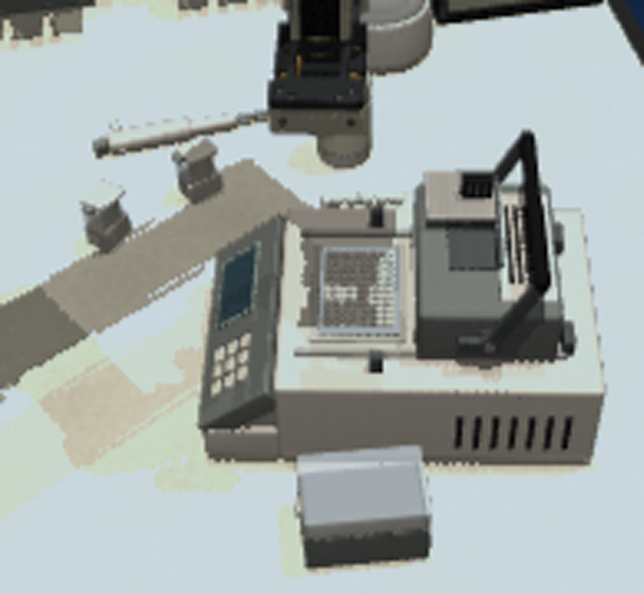

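```bash
python3 - <<'E'
from h import *
d=np.load('w7.npz');K,V=d['K'],d['V'];t=np.array([.6063,.0891]);c,s=np.cos(-.231),np.sin(-.231);R=np.array([[c,-s],[s,c]])
K2,V2,_=cam('side')
for n,p,z in(('slide front-right',(310,115),.2125),('slide front-left',(208,117),.2125)):
    X=onz(K,V,np.array(p)/1.5,z);print(n,((X[:2]-t)@R).round(4))
for n,p in(('barL',(528,136)),('barR',(540,286))):
    X=onz(K2,V2,(150+p[0]/3.3,100+p[1]/3.3),.247);print(n,((X[:2]-t)@R).round(4))
from station import monitor
s=monitor.get_state();print(s['t'],s['force'],abs(s['qd']).max())
E
```

```text
slide front-right [0.0246 0.0231]
slide front-left [0.0233 0.0917]
barL [0.1268 0.1043]
barR [ 0.1263 -0.1062]
17.675 [ 0.15091883  0.30023794 -0.83968347] 0.006042177458343775
```

The slide's front edge is at x=24 mm, so cover travel is about 124–125 mm. Its inner edge is at y=23 mm against 21 expected at the stop. The bar is at x≈126.5 mm against 128 expected at its rear stop. The tool is clear of everything, so I'll hand in.

```bash
python3 -c "
from station import job_done; print(job_done())"
```

```text
the job is handed in; nothing more can be done
None
```

The thermal cycler is open for unloading, and I handed the job in at about 17.7 s of the 51 s allowed. `job_done` reports no verdict, so what follows rests on my own checks.

**What I did:**
- I pushed the lid lock left with closed fingers until it hit its stop at about 15 N.
- I swept the clamp lever up and over to its rear stop at y ≈ −22 mm, off the tongue and clear of the grip.
- I kept pushing on the lever's bar rather than the cover's front face. That slid the cover back at commanded speeds up to 65 mm/s, slowing to about 24 mm/s or less at the end, until its stop was felt at about 15 N.
- I then backed off and raised the tool clear.

**Last checks from the images:**

| Part | Measured | Expected | Meaning |
|---|---|---|---|
| Slide front edge (x) | 23–25 mm | 25 mm | cover travel about 123–125 mm of 125 |
| Slide right edge (y) | 20.6 mm right after the push, 23 mm at the end | 21 mm | lock free, at or near its stop |
| Lever bar (x) | 126–127 mm | 128 mm | lever at its rear stop |

- **Tubes and bench:** The tray lies open, and the fingers never went near it. The bystanders visible in the last two pictures look unmoved; I did not measure their positions.
- **Let go:** The force on the tool was under 1 N, and the tool was clear of the machine.

**Disagreements:** The 1–2 mm differences are within calibration and pixel error. One deck corner in the first pose fit was off by about 7 mm; the wrist camera agreed with the fit to within about 2 mm.

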